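Put the lens away in its stayed hard case

TASK

Raise the lid of the hard case by its handle until the folding stay on its side locks past straight, and let go so that the stay alone holds it. Stand the camera lens upright in the case's empty bay, gently. Then push the stay's knee back through straight by its thumb bar to break it, take the lid by its handle again and lower it under control, without letting it slam, until it is fully shut; leave the bench's other things as they are.

Things in the scene. Friction and masses are not known exactly. Their poses are not given: they have to be found in the camera images.
- case: Black hard case fixed to the bench, 200 mm deep (x), 260 wide (y), 100 high to the rim, padded floor 8 mm up. Origin: centre of its underside; x runs from its front (lid handle, robot's side) to the hinge at the back, y to its left, z up. A full-height wall at y = 0 makes two bays, each 190 mm in x by 122 in y; the right-hand one (-y, the stay's side) is empty, the other holds the flash unit.
- bay (a point): Centre of the empty right-hand bay, on its padded floor; axes as the case's.
- lid_hinge (a point): Middle of the lid's hinge line, on the case's far top rim, 100 mm over the bench; the lid turns about the case's y axis through this point. Fixed.
- lid (a joint): Lid angle, rad: 0 shut, grows as its front edge goes up and back; the stay stops it at 1.36. A slab 200 x 260 x 10 mm, 0.6 kg, on a stiff hinge (friction 0.32 N m): above about 1.2 it stays where it is left even with the stay broken, lower down it falls shut and slams if let go. It turns about the case's y.
- lid_handle (a point): Middle of the lid's handle, a round bar 10 mm thick, 120 long along the case's y, on two end rods that hold it 42 mm in front of the lid's front edge; 242 mm from the hinge line and 5 above it when shut. Pinch it from above, fingers either side in case x; it turns between them as the lid swings. Locked open, it stands above the lid's edge, about 340 mm over the bench.
- stay_knee (a joint): Knee of the folding stay, two 74 mm steel straps on the case's right (-y) side, rad: 0 lid shut (folded, knee towards the hinge), 2.70 straight, 2.82 at its stop = locked. A light spring (0.05 N m) snaps it over when the lid is pulled fully up, at the latest when the pull is eased, and back again if it is broken too little. Locked, the lid cannot be lowered. Below 2.3 it stays broken; the lid then sags a few degrees and stays there.
- thumb_bar (a point): On the stay's thumb bar, a round dark steel bar 10 mm thick that sticks out 66 mm from the knee to the case's right (-y); this point is 42 mm out from the straps. Locked, it stands 35 mm above the rim, 62 mm in front of the hinge line. Pushed 20 to 30 mm towards the hinge and down (case +0.83 x, -0.56 z; a few newtons) it breaks the stay.
- lens_center (a point): Centre (half-way up) of the camera lens: a black cylinder 64 to 66 mm across, 80 mm high, about 0.35 kg, with a ribbed rubber ring 46 to 64 mm up and a glass front on top, standing on the bench on its slightly narrower end. z is its long axis, up.
- flash: Grey flash unit, a block 100 x 65 x 70 mm lying in the left-hand bay. Leave alone. Origin under its centre.
- vial: Clear glass bottle 48 mm across, 95 mm high, standing on the bench near the lens (they may swap places). Leave alone. Origin at its base.
- jar: Glass jar with a metal cap, 60 mm across, 70 mm high, standing near the lens (may swap places with it). Leave alone. Origin at its base.
- reagent: Amber bottle 66 mm across, 130 mm high, at the far left. Leave alone. Origin at its base.
Mind the look-alikes: they are no part of the job. Leave any turquoise look-alike of the part that bears lens_center alone.

How it is judged:
By the outcome, as a careful person would: the job done as asked, in the order asked, and still so for the second after the job is handed in, with the robot touching nothing.
It also fails if it takes over 72 s, if anything falls off the work surface, if the arm or the gripper's body presses on something with over 40 N, if the wrist force passes 120 N, or if a joint passes its speed limit or range.

ROBOT

A 7-joint arm with a two-finger parallel gripper is mounted at the origin on the work surface. World frame = base frame: x ahead of the robot, y to its left, z up, the work surface at z = 0. Lengths are in m, angles in degrees, forces in N, time in s.
With the tool pointing down it reaches from about 0.425 to 0.875 m from the base axis. Payload 4.7 kg.
Tool frame: the origin (TCP) lies at the very end of the fingers, on their centre line; the grasp point (between the pads) lies env.grip_point_offset behind it (env.grip_point_offset is the distance from the TCP to the grasp point, in m); z points along the fingers, y is the direction in which the jaws open and shut (so a half turn about z gives the same grasp; the last joint's range is limited). The gripper opens to 87 mm and grips with 3 to 60 N. Pads are 19 mm wide; open, the fingers measure 117 mm over their backs; the gripper's body (75 mm by 190 mm) begins 51 mm behind the grasp point.
Start: joints at [-68.749, 18.392, -4.016, 83.108, 1.295, 78.541, -3.26], TCP at [0.227, 0.609, 0.223] pointing down, gripper open.
Joint ranges: [-163.93, 163.93], [-17.29, 119.83], [-79.2, 71.16], [3.27, 140.29], [-89.18, 269.18], [5.43, 117.66], [-154.24, 154.24]. Speed limits (degrees/s): [147.25, 147.25, 180, 180, 180, 180, 180].

INTERFACE

Orientations are given as [roll, pitch, yaw] about the fixed x, y, z axes, in that order (R = Rz(yaw) Ry(pitch) Rx(roll)).
In Python, from cell import env gives the robot as it stands.
- The arm moves only by the tool send_rows, never from a script. Its argument "plan" is a list of rows, each a list of 7 numbers: the finger opening in mm, from 0 to 87, then the shift along the tool's x, y, z in mm, then the turn, a rotation vector about the tool's x, y, z in rad. A call has 1 to 12 rows; each row shifts and turns the commanded pose from where the row before left it, along the tool's axes as they then stand; what a row does not reach is not made up. A row lasts 1/10 s, in which the tool goes at most 50 mm and 8.59 degrees, less where a joint would pass 70% of its speed; a pose out of reach is approached as far as the arm can. A call is refused whole if a number of a shift passes 50 or a number of a turn 0.15, either way. A call with a gripper value outside its range is refused whole. The fingers move at their own pace and stop on an object; "grip_force" is the grip in N (left out, the last holds). Time passes only in rows, so rows that do not move let the fingers close. It gives the time, the measured TCP pose, the force and the opening at its end, in the units of the state.
- env.get_obs(): the state, without advancing time (a new reading comes with each control period).
- env.read_camera(name): name is "scene" or "top"; returns the picture (384x512x3 uint8, red, green, blue); there is no depth.
- env.get_calibration(name): a dict with "fx", "fy", "cx", "cy" (pixels), "extrinsics" (4x4, takes a point from camera to world coordinates). Camera axes: x right, y down, z forward; pixel columns grow to the right and rows downward; lengths in m; the calibration is good to about 2 mm. A picture is of the moment at which its call begins. get_calibration takes no time and is no camera call.
- env.sign_off(): hands the job in, once; it reports no verdict.
Trained networks look in the newest picture that a camera, given by its name, has taken for a name from the list of things; names that differ only in an ending like _2 or _b are one class to them, and where a whole thing is asked for, a point or a joint stands for the part that bears it (a point fixed in the world has none). Each returns a list of dicts, best first, with "confidence" (0 to 1); they miss things now and then, are a little off and sometimes report something else, mostly with a low value. They report only what shows in the picture. A call takes as long as a camera call. They do not tell look-alikes from the thing itself.
- env.regions_of(camera, query): "region" (384x512 bool, what is visible of it) and "rect" ([left, top, right, bottom] in pixels, round what is visible of it).
The state is a dict: "time_s": time; "qpos": joint angles; "joint_velocities": joint speeds; "effort": joint torques, N m; "tool_pos": TCP position; "tool_rot": TCP orientation; "force": force on the tool from outside, world axes, zero at the start; "wrist_torque": the same for the moment, N m; "grip_width": finger opening in m.
Only numpy, scipy, OpenCV 4.12 (cv2) and the standard library are available. Lean on these libraries where they do the work, as an engineer would, in place of code of your own. Each camera call takes 0.05 s, during which the arm holds its last target. There are 200 camera calls.

## Working session

There is one attempt and no reset: what is moved stays moved. The work goes in short steps, Python scripts to look and compute and a tool call to move; the robot and the scene stay as the last step left them, time stands still between calls to the robot, and variables do not carry over. Pictures are saved under pics/ and viewed, about 8 in all and at most 12, crops included, and the job is handed in when it is done.

Besides the shell and the picture viewer there is one more tool, called as a command line: name --pt "numbers of a row" for each row, then --argument value for the rest. send_rows: Moves the arm, as the interface text tells. Its arguments: {"type":"object","properties":{"plan":{"type":"array"},"grip_force":{"type":"number"}},"required":["plan"]}

```bash
ls; mkdir -p pics
python3 - <<'E'
from cell import env
import cv2,numpy as np
np.set_printoptions(precision=4,suppress=True)
print(env.get_obs(), env.grip_point_offset)
for c in ("scene","top"):
    im=env.read_camera(c); cv2.imwrite(f"pics/{c}0.png",im[:,:,::-1]); k=env.get_calibration(c)
    print(c,k)
    for q in ("case","lid","lid_handle","thumb_bar","lens_center","flash","vial","jar","reagent","stay_knee"):
        for r in env.regions_of(c,q)[:3]:
            m=r["region"]; ys,xs=np.nonzero(m)
            print(c,q,round(r["confidence"],2),np.round(r["rect"]),len(xs), xs.mean().round(1) if len(xs) else 0,ys.mean().round(1) if len(xs) else 0)
E
```

```text
pics
{'time_s': 0.0, 'qpos': array([-68.7494,  18.4393,  -4.0172,  83.1757,   1.2939,  78.5421,
        -3.2608]), 'joint_velocities': array([ 0.002 , -0.0716, -0.1188,  0.0881,  0.0041,  0.1349, -0.0287]), 'effort': array([ -0.0012, -49.1283,  -0.4046, -31.2527,  -0.0639,   0.0439,
         0.0002]), 'tool_pos': array([0.2269, 0.6085, 0.2215]), 'tool_rot': array([-179.8881,    0.0042,  159.5597]), 'force': array([ 0.1329, -0.1383,  0.2521]), 'wrist_torque': array([0.0366, 0.028 , 0.0148]), 'grip_width': 0.087221691180948} 0.0187
scene {'fx': 475.4093791766658, 'fy': 475.4093791766658, 'cx': 256.39526604617424, 'cy': 199.22723428247505, 'extrinsics': array([[-0.6972,  0.4713, -0.5401,  1.2733],
       [ 0.7167,  0.444 , -0.5377,  0.7738],
       [-0.0136, -0.762 , -0.6474,  0.943 ],
       [ 0.    ,  0.    ,  0.    ,  1.    ]])}
scene case 0.68 [209. 186. 347. 301.] 9408 283.8 237.6
scene lid 0.8 [222. 183. 348. 270.] 5948 284.8 224.8
scene lid 0.32 [176. 166. 193. 193.] 357 183.8 179.2
scene lid_handle 0.89 [224. 185. 347. 269.] 5908 285.4 224.6
scene thumb_bar 0.45 [206. 204. 225. 
[... 564 characters left out ...]
685,  0.4703],
       [-1.    , -0.0055, -0.0073,  0.0676],
       [ 0.0076, -0.0685, -0.9976,  1.3034],
       [ 0.    ,  0.    ,  0.    ,  1.    ]])}
top case 0.98 [140. 122. 276. 228.] 9479 194.6 169.0
top lid 0.96 [141. 127. 251. 229.] 9117 193.0 170.3
top lid_handle 0.61 [138. 128. 247. 227.] 8783 193.0 169.9
top thumb_bar 0.52 [252. 141. 279. 171.] 173 255.2 149.0
top lens_center 0.83 [384. 241. 415. 265.] 705 399.4 252.3
top lens_center 0.62 [391. 191. 424. 216.] 688 408.1 203.2
top flash 0.15 [ 73. 166. 106. 192.] 764 89.5 180.5
top vial 0.8 [336. 157. 360. 176.] 340 348.5 167.5
top jar 0.88 [338. 217. 364. 243.] 492 351.3 229.5
top stay_knee 0.61 [249. 151. 254. 169.] 50 248.8 160.2
```

Run:
```python
import cv2
a=cv2.imread("pics/top0.png")[90:300,60:450]; cv2.imwrite("pics/top0c.png",cv2.resize(a,None,fx=2,fy=2,interpolation=cv2.INTER_CUBIC))
a=cv2.imread("pics/scene0.png")[90:340,130:430]; cv2.imwrite("pics/scene0c.png",cv2.resize(a,None,fx=2.3,fy=2.3,interpolation=cv2.INTER_CUBIC))
```

```text
(no output)
```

View pics/top0c.png

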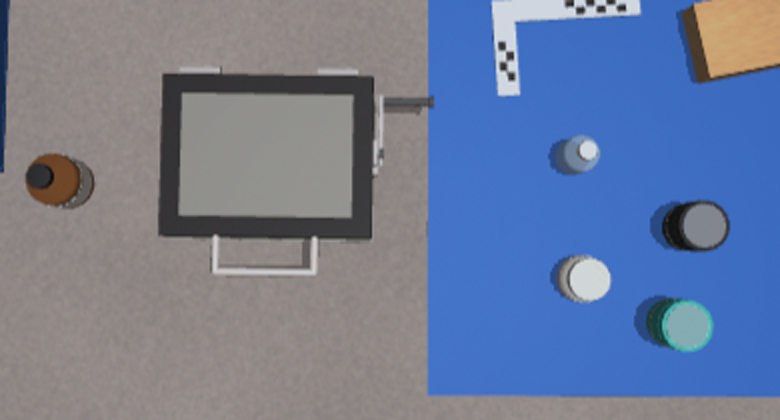

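View pics/scene0c.png

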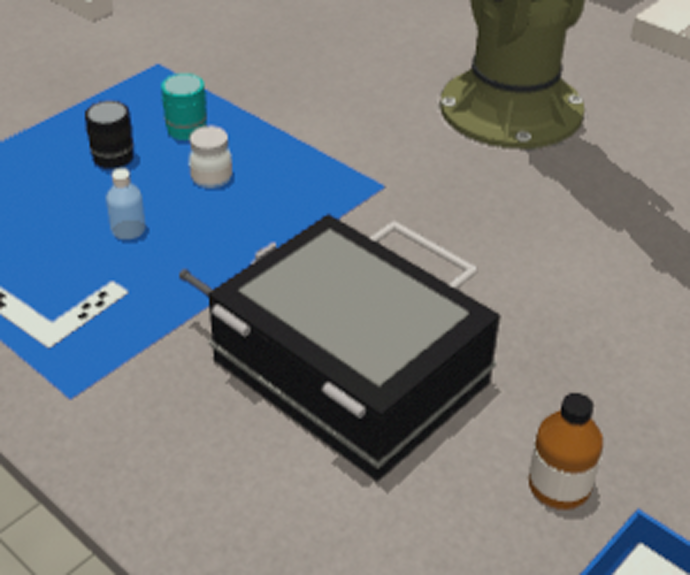

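The top view shows the case (lid corners about full-frame (141,127), (247,127), (246,209), (140,208)) with its handle bar at (166–219, 226). The black lens's top is at about (411,203), and the turquoise look-alike is below it at (404,252). The vial is at (350,167) and the jar at (352,229). The scene view agrees with this.

```bash
cat > h.py <<'E'
from cell import env
import cv2,numpy as np
from scipy.spatial.transform import Rotation as R
from scipy.optimize import minimize
np.set_printoptions(precision=4,suppress=True)
def proj(c,P):
    k=env.get_calibration(c);T=np.linalg.inv(k["extrinsics"]);p=np.atleast_2d(P)@T[:3,:3].T+T[:3,3]
    return np.c_[k["fx"]*p[:,0]/p[:,2]+k["cx"],k["fy"]*p[:,1]/p[:,2]+k["cy"]]
def unproj(c,uv,z):
    k=env.get_calibration(c);E=k["extrinsics"];d=E[:3,:3]@[(uv[0]-k["cx"])/k["fx"],(uv[1]-k["cy"])/k["fy"],1]
    return E[:3,3]+d*(z-E[2,3])/d[2]
def hullmask(c,P):
    S=8;m=np.zeros((384,512),np.uint8)
    cv2.fillConvexPoly(m,np.int32(np.round(cv2.convexHull(proj(c,P).astype(np.float32))*S)),1,shift=3);return m>0
def cyl(x,y,r,h):
    a=np.linspace(0,2*np.pi,40);return np.array([[x+r*np.cos(t),y+r*np.sin(t),z] for t in a for z in (0,h)])
def save(c,name,box=None,f=2):
    im=env.read_camera(c)[:,:,::-1]
    if box: im=im[box[1]:box[3],box[0]:box[2]]
    cv2.imwrite(f"pics/{name}.png",cv2.resize(im,None,fx=f,fy=f,interpolation=cv2.INTER_CUBIC))
E
python3 - <<'E'
from h import *
for uv in [(141.5,126.5),(247,127),(246,208.5),(140.5,208)]: print("lid",unproj("top",uv,.11))
for uv in [(167,226),(218,225.5)]: print("handle",unproj("top",uv,.105))
print("handle scene",unproj("scene",(130+394/2.3,90+225/2.3),.105),unproj("scene",(130+473/2.3,90+268/2.3),.105))
for n,uv in dict(l=(411.5,203),t=(404,252.5),jar=(352.5,229),vial=(353.5,165)).items(): print(n,unproj("top",uv,{'l':.08,'t':.08,'jar':.07,'vial':.095}[n]))
l=[]
for c in("scene","top"):
    env.read_camera(c)
    l.append((c,env.regions_of(c,"lens_center")))
# black one: scene (178,148), top (408,203)
tgt={"scene":(178,148),"top":(408,203)}
ms={c:min(rs,key=lambda r:np.hypot(*(np.array(r["rect"]).reshape(2,2).mean(0)-tgt[c])))["region"] for c,rs in l}
for cs in (["top"],["scene"],["top","scene"]):
    def cost(p):
        return sum(1-(hullmask(c,cyl(*p,.0325,.08))&ms[c]).sum()/(hullmask(c,cyl(*p,.0325,.08))|ms[c]).sum() for c in cs)
    p0=unproj("top",(411.5,203),.08)[:2]
    r=minimize(cost,p0,method="Nelder-Mead",options=dict(initial_simplex=[p0,p0+[.01,0],p0+[0,.01]]));print(cs,r.x,r.fun)
E
```

```text
lid [0.6952 0.3227 0.11  ]
lid [0.6956 0.0635 0.11  ]
lid [0.4952 0.0649 0.11  ]
lid [0.4951 0.3212 0.11  ]
handle [0.4518 0.257  0.105 ]
handle [0.4536 0.1329 0.105 ]
handle scene [0.4528 0.1349 0.105 ] [0.4508 0.2525 0.105 ]
l [ 0.5117 -0.3492  0.08  ]
t [ 0.3886 -0.3283  0.08  ]
jar [ 0.446  -0.2029  0.07  ]
vial [ 0.6048 -0.2014  0.095 ]
['top'] [ 0.5115 -0.349 ] 0.10820895522388063
['scene'] [ 0.515  -0.3527] 0.0738255033557047
['top', 'scene'] [ 0.5139 -0.3514] 0.1863930507053183
```

Measured positions, with the case yaw near 0:
- Case centre: about (0.595, 0.193)
- Hinge: x = 0.695
- Handle: (0.453, 0.194, 0.105), which fits the 242 mm radius
- Lens: about (0.513, -0.351)

Next I turn the tool so the jaws lie along x and move above the handle.

send_rows --pt "30 0 0 0 0 0 0.135" --pt "30 0 0 0 0 0 0.135" --pt "30 0 0 0 0 0 0.135" --pt "30 0 0 0 0 0 0.135" --pt "30 0 0 0 0 0 0.135" --pt "30 0 0 0 0 0 0.135" --pt "30 0 0 0 0 0 0.135" --pt "30 0 0 0 0 0 0.135" --pt "30 0 0 0 0 0 0.134" --pt "30 -30 16 0 0 0 0" --pt "30 -30 16 0 0 0 0" --pt "30 -30 16 0 0 0 0"

```text
time_s: 2.5
tool_pos: [0.2754, 0.5181, 0.2225]
tool_rot: [180.0, 0.0, 90.0]
force: [0.5, 0.0, 0.6]
grip_width: 0.0298
```

send_rows --pt "30 -30 16 0 0 0 0" --pt "30 -30 16 0 0 0 0" --pt "30 -30 16 0 0 0 0" --pt "30 -30 16 0 0 0 0" --pt "30 -30 16 0 0 0 0" --pt "30 -30 16 0 0 0 0" --pt "30 -30 16 0 0 0 0" --pt "30 -30 16 0 0 0 0" --pt "30 -30 16 0 0 0 0" --pt "30 -30 16 0 0 0 0" --pt "30 -20 10 20 0 0 0" --pt "30 0 0 20 0 0 0"

```text
time_s: 3.7
tool_pos: [0.4474, 0.1955, 0.1831]
tool_rot: [179.8, -0.0, 89.6]
force: [-0.5, 0.8, -0.7]
grip_width: 0.0299
```

send_rows --pt "30 -1 5 25 0 0 0" --pt "30 0 0 25 0 0 0" --pt "30 0 0 25 0 0 0" --pt "30 0 0 12 0 0 0" --pt "30 0 0 9 0 0 0" --pt "30 0 0 0 0 0 0"

```text
time_s: 4.3
tool_pos: [0.4497, 0.1979, 0.0861]
tool_rot: [-180.0, 0.0, 90.0]
force: [-0.4, 0.0, 0.3]
grip_width: 0.0301
```

Run:
```python
from h import *
save("scene","s1",(130,30,400,330),2.2); save("top","t1",(120,100,320,280),3)
```

```text
(no output)
```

View pics/s1.png

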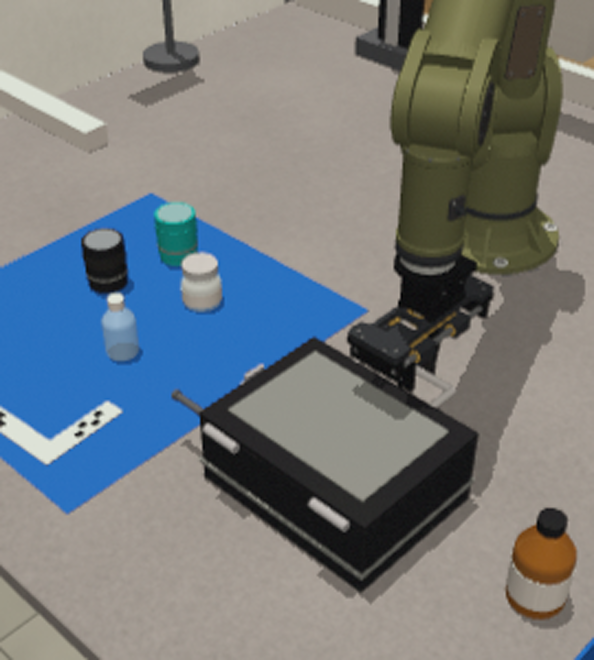

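The fingers straddle the handle bar (around px (415,380) in this crop). The long side of the gripper body lies along the jaw direction (x), as I assumed. I close on the bar.

send_rows --pt "0 0 2 0 0 0 0" --pt "0 0 1 0 0 0 0" --pt "0 0 0 0 0 0 0" --pt "0 0 0 0 0 0 0" --pt "0 0 0 0 0 0 0" --grip_force 20

```text
time_s: 4.9
tool_pos: [0.4525, 0.1982, 0.0869]
tool_rot: [-179.9, -0.0, 90.0]
force: [-4.0, -0.1, 5.1]
grip_width: 0.0092
```

Run:
```python
import numpy as np
def P(t): return np.array([-.242*np.cos(t)+.005*np.sin(t), .242*np.sin(t)+.005*np.cos(t)])*1000
a=np.linspace(0,1.38,25)
p=np.array([P(t) for t in a]); d=np.diff(np.round(p),axis=0); print(d.astype(int).tolist())
```

```text
[[1, 14], [1, 14], [2, 13], [4, 14], [3, 13], [5, 14], [5, 12], [6, 13], [7, 12], [8, 12], [8, 11], [9, 11], [9, 10], [10, 10], [10, 9], [11, 9], [12, 7], [12, 8], [12, 6], [13, 6], [13, 5], [13, 4], [13, 4], [14, 3]]
```

send_rows --pt "0 0 1 -14 0 0 0" --pt "0 0 1 -14 0 0 0" --pt "0 0 2 -13 0 0 0" --pt "0 0 4 -14 0 0 0" --pt "0 0 3 -13 0 0 0" --pt "0 0 5 -14 0 0 0" --pt "0 0 5 -12 0 0 0" --pt "0 0 6 -13 0 0 0" --pt "0 0 7 -12 0 0 0" --pt "0 0 8 -12 0 0 0" --pt "0 0 8 -11 0 0 0" --pt "0 0 9 -11 0 0 0"

```text
time_s: 6.1
tool_pos: [0.5095, 0.1978, 0.2412]
tool_rot: [-179.6, 0.0, 90.0]
force: [-11.9, -1.3, 5.9]
grip_width: 0.0093
```

send_rows --pt "0 0 9 -10 0 0 0" --pt "0 0 10 -10 0 0 0" --pt "0 0 10 -9 0 0 0" --pt "0 0 11 -9 0 0 0" --pt "0 0 12 -7 0 0 0" --pt "0 0 12 -8 0 0 0" --pt "0 0 12 -6 0 0 0" --pt "0 0 13 -6 0 0 0" --pt "0 0 13 -5 0 0 0"

```text
time_s: 7.0
tool_pos: [0.6152, 0.197, 0.3135]
tool_rot: [179.8, -0.0, 90.0]
force: [-3.3, -1.4, 3.8]
grip_width: 0.0092
```

send_rows --pt "0 0 10 -3 0 0 0" --pt "0 0 10 -3 0 0 0" --pt "0 0 8 -2 0 0 0" --pt "0 0 6 -2 0 0 0" --pt "0 0 0 0 0 0 0"

```text
time_s: 7.5
tool_pos: [0.6491, 0.1968, 0.3218]
tool_rot: [179.9, 0.1, 89.9]
force: [-4.1, -1.8, 6.3]
grip_width: 0.009
```

send_rows --pt "0 0 4 -1 0 0 0" --pt "0 0 3 0 0 0 0" --pt "0 0 3 0 0 0 0" --pt "0 0 0 0 0 0 0"

```text
time_s: 7.9
tool_pos: [0.6523, 0.1966, 0.3223]
tool_rot: [-179.2, 0.1, 90.0]
force: [-22.2, -4.5, 11.3]
grip_width: 0.0088
```

Run:
```python
from h import *
print(env.get_obs()["force"])
save("scene","s2",(130,60,400,320),2.2)
```

```text
[-22.198   -4.5184  11.3143]
```

View pics/s2.png

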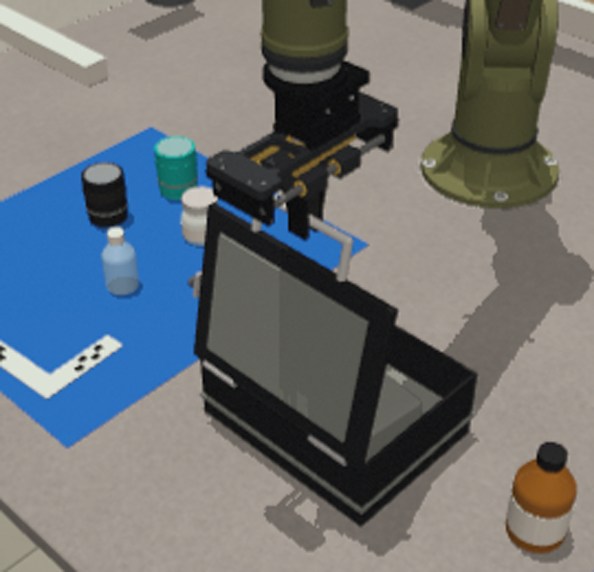

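The lid is at its stop, with force building to -22 N in x. I ease the pull and test whether the stay holds.

send_rows --pt "0 0 -6 0 0 0 0" --pt "0 0 -6 0 0 0 0" --pt "0 0 -4 0 0 0 0" --pt "0 0 0 0 0 0 0" --pt "0 0 0 0 0 0 0"

```text
time_s: 8.45
tool_pos: [0.6463, 0.1969, 0.3213]
tool_rot: [179.4, 0.1, 89.9]
force: [8.7, -0.9, -1.8]
grip_width: 0.0094
```

The stay resists the pull-back at +8.7 N, so it looks locked. I release, rise, and check in a picture from above.

send_rows --pt "40 0 4 0 0 0 0" --pt "40 0 0 0 0 0 0" --pt "40 0 0 0 0 0 0" --pt "40 0 0 -20 0 0 0" --pt "40 0 0 -30 0 0 0" --pt "87 -40 0 -20 0 0 0" --pt "87 -40 -10 0 0 0 0" --pt "87 -45 -10 0 0 0 0" --pt "87 -45 -15 0 0 0 0" --pt "87 -45 -15 0 0 0 0" --pt "87 -45 -15 0 0 0 0" --pt "87 -45 -15 0 0 0 0"

```text
time_s: 9.65
tool_pos: [0.5651, -0.1083, 0.3908]
tool_rot: [180.0, -0.0, 90.0]
force: [-0.6, 0.5, 0.1]
grip_width: 0.0843
```

Run:
```python
from h import *
save("top","t3",(120,90,320,280),3)
for c in("top","scene"):
    env.read_camera(c)
    for q in ("thumb_bar","lid_handle","stay_knee"):
        for r in env.regions_of(c,q)[:2]: print(c,q,round(r["confidence"],2),np.round(r["rect"]))
print(proj("top",[[.633,.016,.135],[.633,.058,.135],[.633,-.008,.135],[.649,.134,.338],[.649,.254,.338]]))
```

```text
top thumb_bar 0.8 [251. 125. 281. 172.]
top lid_handle 0.68 [122. 124. 249. 132.]
scene lid_handle 0.65 [219. 147. 312. 274.]
scene lid_handle 0.36 [167. 138. 188. 167.]
[[266.701  150.9647]
 [249.2156 150.8599]
 [276.6885 151.0246]
 [211.9609 128.5408]
 [151.549  128.1587]]
```

View pics/t3.png

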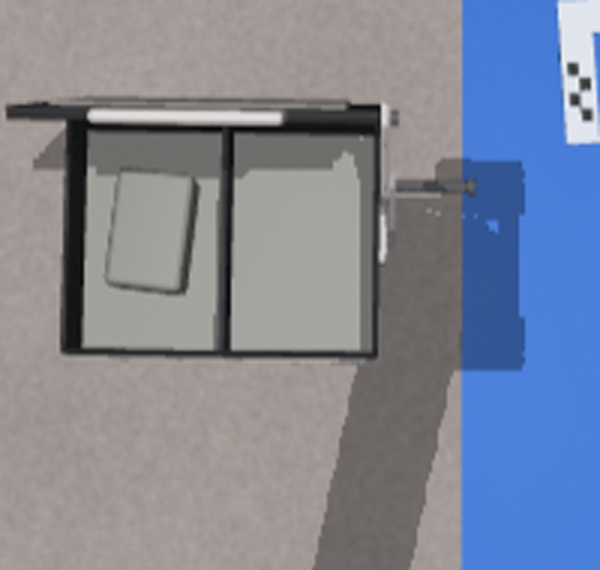

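The locked position is confirmed: handle at row ≈129 (predicted 128.5), thumb bar at cols 250–278, row ≈152 (predicted 151). The right-hand bay is empty and clear. Next is the black lens.

send_rows --pt "87 -30 -6 28 0 0 0" --pt "87 -30 -6 28 0 0 0" --pt "87 -30 -7 28 0 0 0" --pt "87 -30 -7 28 0 0 0" --pt "87 -30 -6 28 0 0 0" --pt "87 -30 -7 28 0 0 0" --pt "87 -30 -7 28 0 0 0" --pt "87 -30 -6 28 0 0 0" --pt "87 -3 0 10 0 0 0" --pt "87 0 0 0 0 0 0"

```text
time_s: 11.1
tool_pos: [0.5132, -0.3493, 0.1544]
tool_rot: [-179.8, -0.1, 90.0]
force: [0.1, 0.8, -0.8]
grip_width: 0.0872
```

Run:
```python
from h import *
o=env.get_obs();print(o["tool_pos"],o["tool_rot"])
save("scene","s4",(140,40,300,200),3.5)
```

```text
[ 0.5132 -0.3493  0.1544] [-179.7792   -0.0821   89.9568]
```

View pics/s4.png

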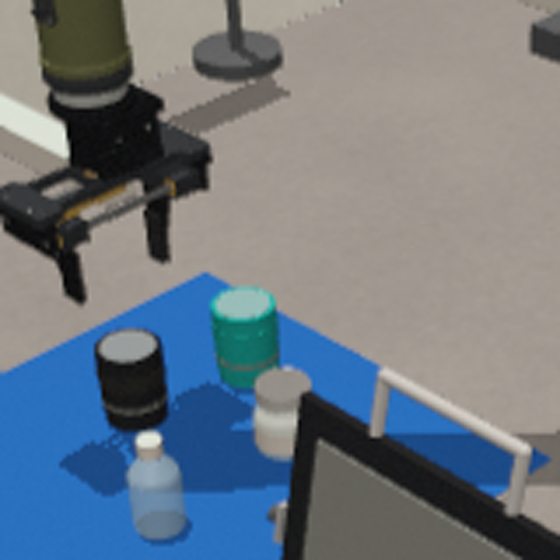

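The open jaws are centred above the black lens (px (130,380) in the crop), with the neighbours clear. I descend and grip.

send_rows --pt "87 -2 0 25 0 0 0" --pt "87 0 0 25 0 0 0" --pt "87 0 0 25 0 0 0" --pt "87 0 0 20 0 0 0" --pt "87 0 0 15 0 0 0" --pt "87 0 0 8 0 0 0" --pt "87 0 0 0 0 0 0" --pt "50 0 0 0 0 0 0" --pt "50 0 0 0 0 0 0" --pt "50 0 0 0 0 0 0" --pt "50 0 0 0 0 0 0" --grip_force 20

```text
time_s: 12.25
tool_pos: [0.5136, -0.3523, 0.0392]
tool_rot: [-180.0, 0.0, 90.0]
force: [-3.7, -0.3, 3.4]
grip_width: 0.0651
```

Gripped at 65.1 mm. I lift and carry the lens at x≈0.535, forward of the lid, to above the bay.

send_rows --pt "50 0 0 -10 0 0 0" --pt "50 0 0 -25 0 0 0" --pt "50 0 0 -35 0 0 0" --pt "50 0 0 -35 0 0 0" --pt "50 5 2 -30 0 0 0" --pt "50 20 2 -20 0 0 0" --pt "50 35 3 -5 0 0 0" --pt "50 40 3 0 0 0 0" --pt "50 40 3 0 0 0 0" --pt "50 40 3 0 0 0 0" --pt "50 40 2 0 0 0 0" --pt "50 40 2 0 0 0 0"

```text
time_s: 13.45
tool_pos: [0.5335, -0.0903, 0.1986]
tool_rot: [-180.0, -0.0, 90.0]
force: [1.0, 1.1, -4.2]
grip_width: 0.0652
```

send_rows --pt "50 40 2 0 0 0 0" --pt "50 40 0 0 0 0 0" --pt "50 40 0 0 0 0 0" --pt "50 40 0 0 0 0 0" --pt "50 30 0 0 0 0 0" --pt "50 20 0 0 0 0 0" --pt "50 10 0 0 0 0 0" --pt "50 0 0 0 0 0 0"

```text
time_s: 14.25
tool_pos: [0.5356, 0.1294, 0.1983]
tool_rot: [-180.0, -0.0, 90.1]
force: [0.6, 0.1, -4.4]
grip_width: 0.0651
```

send_rows --pt "50 0 3 20 0 0 0" --pt "50 0 2 25 0 0 0" --pt "50 0 0 25 0 0 0" --pt "50 0 1 10 0 0 0" --pt "50 0 0 0 0 0 0"

```text
time_s: 14.75
tool_pos: [0.5411, 0.1261, 0.1172]
tool_rot: [-179.8, 0.1, 89.9]
force: [-0.8, 0.2, -4.0]
grip_width: 0.0646
```

Run:
```python
from h import *
o=env.get_obs();print(o["tool_pos"],o["force"])
a=env.read_camera("top")[90:260,120:320,::-1]; b=env.read_camera("scene")[80:300,190:390,::-1]
f=lambda i:cv2.resize(i,(390,int(i.shape[0]*390/i.shape[1])),interpolation=cv2.INTER_CUBIC)
a,b=f(a),f(b); a=cv2.copyMakeBorder(a,0,b.shape[0]-a.shape[0],0,0,cv2.BORDER_CONSTANT)
cv2.imwrite("pics/p5.png",np.hstack([a,b]))
```

```text
[0.5411 0.1261 0.1172] [-0.7624  0.1883 -4.0424]
```

View pics/p5.png

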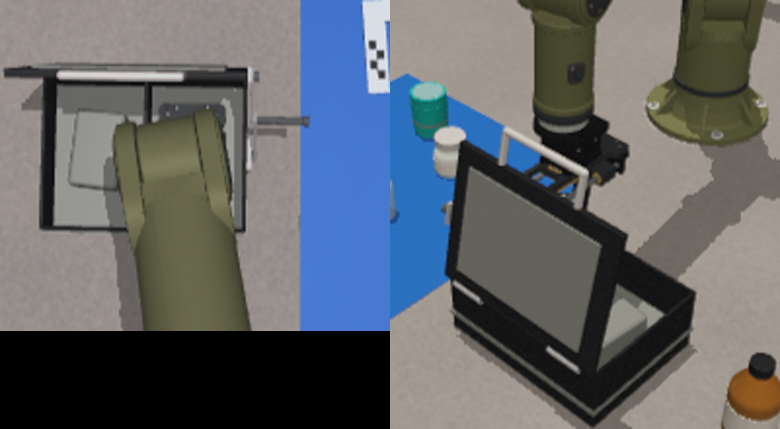

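The lens is inside the rim of the right-hand bay (left view, gripper end at (190,105)). The gripper body clears the lid and the stay. I move in and down.

send_rows --pt "50 1 8 6 0 0 0" --pt "50 1 8 10 0 0 0" --pt "50 0 7 12 0 0 0" --pt "50 0 0 12 0 0 0" --pt "50 0 0 10 0 0 0" --pt "50 0 0 8 0 0 0" --pt "50 0 0 3 0 0 0" --pt "50 0 0 2 0 0 0" --pt "50 0 0 0 0 0 0"

```text
time_s: 15.75
tool_pos: [0.5651, 0.1301, 0.0557]
tool_rot: [180.0, -0.0, 90.0]
force: [0.0, 0.0, -4.3]
grip_width: 0.0652
```

send_rows --pt "50 0 0 2 0 0 0" --pt "50 0 0 2 0 0 0" --pt "50 0 0 2 0 0 0" --pt "50 0 0 1 0 0 0" --pt "50 0 0 1 0 0 0" --pt "50 0 0 0 0 0 0"

```text
time_s: 16.35
tool_pos: [0.565, 0.13, 0.0474]
tool_rot: [-180.0, 0.0, 90.0]
force: [0.3, 0.4, -3.8]
grip_width: 0.0651
```

send_rows --pt "50 0 0 1 0 0 0" --pt "50 0 0 1 0 0 0" --pt "50 0 0 0 0 0 0"

```text
time_s: 16.65
tool_pos: [0.5652, 0.1301, 0.0472]
tool_rot: [-180.0, -0.0, 90.0]
force: [-4.2, -0.5, 7.3]
grip_width: 0.065
```

The lens is on the floor of the bay. I ease off, open and withdraw.

send_rows --pt "50 0 0 -1 0 0 0" --pt "80 0 0 0 0 0 0" --pt "80 0 0 0 0 0 0" --pt "80 0 0 0 0 0 0" --pt "80 0 0 -10 0 0 0" --pt "80 0 0 -20 0 0 0" --pt "80 0 0 -25 0 0 0" --pt "80 0 -8 -15 0 0 0" --pt "80 0 -10 -20 0 0 0" --pt "80 0 -12 -25 0 0 0" --pt "60 0 -10 -30 0 0 0" --pt "0 0 -10 -25 0 0 0"

```text
time_s: 17.85
tool_pos: [0.5151, 0.1299, 0.2189]
tool_rot: [179.9, -0.1, 90.0]
force: [-0.7, 0.1, 0.6]
grip_width: 0.0711
```

send_rows --pt "0 -30 0 0 0 0 0" --pt "0 -30 3 0 0 0 0" --pt "0 -30 3 0 0 0 0" --pt "0 -32 4 0 0 0 0" --pt "0 0 20 10 0 0 0" --pt "0 0 25 20 0 0 0" --pt "0 0 25 20 0 0 0" --pt "0 0 5 25 0 0 0" --pt "0 0 0 20 0 0 0" --pt "0 0 0 4 0 0 0" --pt "0 0 0 0 0 0 0"

```text
time_s: 18.95
tool_pos: [0.5998, 0.008, 0.1177]
tool_rot: [-180.0, 0.0, 90.0]
force: [0.3, 0.4, 0.2]
grip_width: 0.0004
```

Run:
```python
from h import *
o=env.get_obs();print(o["tool_pos"],o["force"],o["grip_width"])
a=env.read_camera("top")[90:260,120:320,::-1]; b=env.read_camera("scene")[80:300,150:350,::-1]
f=lambda i:cv2.resize(i,(400,int(i.shape[0]*400/i.shape[1])),interpolation=cv2.INTER_CUBIC)
a,b=f(a),f(b); a=cv2.copyMakeBorder(a,0,b.shape[0]-a.shape[0],0,0,cv2.BORDER_CONSTANT)
cv2.imwrite("pics/p6.png",np.hstack([a,b]))
```

```text
[0.5998 0.008  0.1177] [0.3186 0.4264 0.1678] 0.00042775988618973867
```

View pics/p6.png

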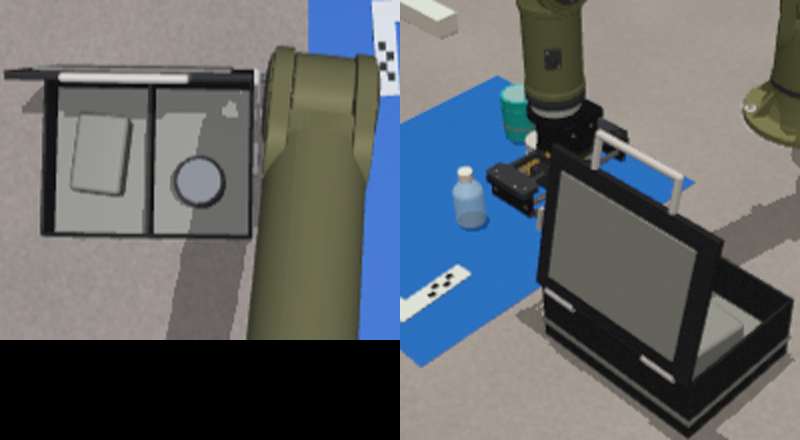

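The lens stands upright in the right-hand bay (left view, (200,182)). The lid is still held open, and the closed fingers are in front of the thumb bar. I push it in steps and watch the force.

send_rows --pt "0 0 6 0 0 0 0" --pt "0 0 6 0 0 0 0" --pt "0 0 4 2 0 0 0" --pt "0 0 4 3 0 0 0" --pt "0 0 4 3 0 0 0"

```text
time_s: 19.55
tool_pos: [0.6242, 0.0081, 0.1093]
tool_rot: [-180.0, -0.0, 90.0]
force: [-1.5, 0.2, 0.9]
grip_width: 0.0003
```

send_rows --pt "0 0 4 3 0 0 0" --pt "0 0 4 3 0 0 0" --pt "0 0 4 3 0 0 0"

```text
time_s: 19.85
tool_pos: [0.6352, 0.008, 0.0998]
tool_rot: [-179.8, -0.0, 90.0]
force: [-5.3, -0.6, 0.1]
grip_width: 0.0002
```

send_rows --pt "0 0 4 3 0 0 0" --pt "0 0 3 2 0 0 0" --pt "0 0 0 0 0 0 0"

```text
time_s: 20.15
tool_pos: [0.6409, 0.008, 0.0932]
tool_rot: [-179.7, 0.0, 90.0]
force: [-4.2, 0.2, -3.4]
grip_width: 0.0005
```

send_rows --pt "0 0 -10 0 0 0 0" --pt "0 0 -25 -10 0 0 0" --pt "0 0 -20 -25 0 0 0" --pt "0 0 -15 -30 0 0 0" --pt "0 -10 -15 -30 0 0 0" --pt "0 -15 -10 -30 0 0 0" --pt "20 -15 -10 -30 0 0 0" --pt "50 -10 0 -40 0 0 0" --pt "50 0 0 -40 0 0 0" --pt "50 0 0 -35 0 0 0" --pt "50 0 0 -35 0 0 0" --pt "50 0 0 0 0 0 0"

```text
time_s: 21.35
tool_pos: [0.5403, -0.0427, 0.4062]
tool_rot: [179.3, -0.1, 90.0]
force: [0.4, -0.3, -0.3]
grip_width: 0.0406
```

Run:
```python
from h import *
o=env.get_obs();print(o["tool_pos"],o["force"],o["grip_width"])
a=env.read_camera("top")[90:260,120:320,::-1]; b=env.read_camera("scene")[80:300,150:350,::-1]
f=lambda i:cv2.resize(i,(400,int(i.shape[0]*400/i.shape[1])),interpolation=cv2.INTER_CUBIC)
a,b=f(a),f(b); a=cv2.copyMakeBorder(a,0,b.shape[0]-a.shape[0],0,0,cv2.BORDER_CONSTANT)
cv2.imwrite("pics/p7.png",np.hstack([a,b]))
for t in (1.1,1.15,1.2,1.25,1.3,1.36):
    p=[[.695-.242*np.cos(t)+.005*np.sin(t),y,.1+.242*np.sin(t)+.005*np.cos(t)] for y in (.134,.254)]
    q=proj("top",p); q2=proj("scene",p); print(t,p[0],((q-[120,90])*2).round(1).tolist(),((q2-[150,80])*2+[400,0]).round(1).tolist())
```

```text
[ 0.5403 -0.0427  0.4062] [ 0.3883 -0.2987 -0.2625] 0.04058037704946168
1.1 [np.float64(0.5896857754153174), 0.134, np.float64(0.3179401617419953)] [[184.7, 138.8], [65.8, 138.1]] [[635.4, 127.9], [714.4, 169.2]]
1.15 [np.float64(0.6007098590073364), 0.134, np.float64(0.32293131074746684)] [[184.4, 127.3], [65.1, 126.6]] [[628.9, 128.2], [708.3, 169.9]]
1.2 [np.float64(0.611969618846481), 0.134, np.float64(0.32736524757645213)] [[184.3, 115.6], [64.4, 114.9]] [[622.2, 128.9], [701.8, 171.0]]
1.25 [np.float64(0.6234369113971228), 0.134, np.float64(0.3312308896960282)] [[184.1, 103.6], [63.9, 102.9]] [[615.3, 130.2], [695.1, 172.7]]
1.3 [np.float64(0.6350830743999358), 0.134, np.float64(0.3345185750140836)] [[184.0, 91.5], [63.5, 90.8]] [[608.1, 132.0], [688.2, 175.0]]
1.36 [np.float64(0.6492535658664531), 0.134, np.float64(0.3376894271188036)] [[183.9, 76.9], [63.2, 76.1]] [[599.3, 134.8], [679.5, 178.4]]
```

View pics/p7.png

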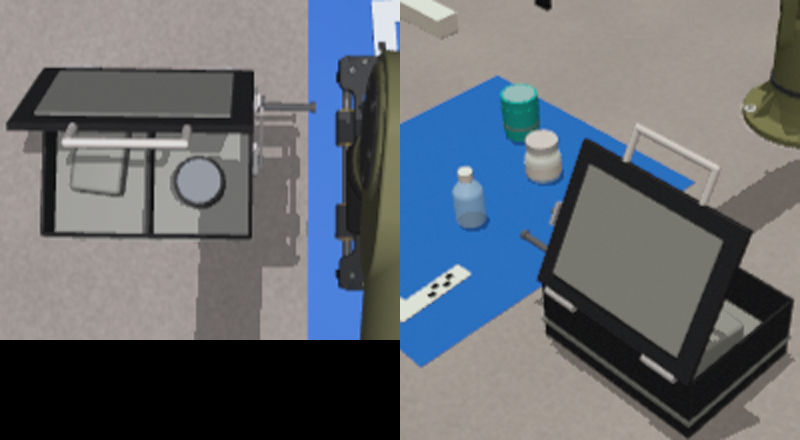

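The stay is broken and the thumb bar has swung towards the hinge. The lid has sagged, with the handle at crop row ≈143, which gives θ≈1.08. I move above the handle and re-measure to see whether it is resting still.

send_rows --pt "50 30 7 0 0 0 0" --pt "50 40 8 0 0 0 0" --pt "50 40 8 0 0 0 0" --pt "50 40 8 0 0 0 0" --pt "50 40 8 0 0 0 0" --pt "50 30 6 0 0 0 0" --pt "50 17 0 15 0 0 0" --pt "50 0 0 15 0 0 0"

```text
time_s: 22.25
tool_pos: [0.5822, 0.1983, 0.3676]
tool_rot: [-179.9, 0.0, 90.3]
force: [1.1, -0.0, -0.2]
grip_width: 0.0498
```

Run:
```python
from h import *
o=env.get_obs();print(o["tool_pos"],o["force"],o["grip_width"])
b=env.read_camera("scene")[80:300,150:350,::-1]
f=lambda i:cv2.resize(i,None,fx=3,fy=3,interpolation=cv2.INTER_CUBIC)
cv2.imwrite("pics/p8.png",f(b[:150]))
for t in (1.0,1.05,1.1,1.15):
    p=[[.695-.242*np.cos(t)+.005*np.sin(t),y,.1+.242*np.sin(t)+.005*np.cos(t)] for y in (.134,.254)]
    q2=proj("scene",p); print(t,np.array(p[0]),((q2-[150,80])*3).round(1).tolist())
```

```text
[0.5822 0.1983 0.3676] [ 1.1333 -0.0061 -0.2261] 0.049777155347881914
1.0 [0.5685 0.134  0.3063] [[371.3, 193.1], [488.8, 254.1]]
1.05 [0.5789 0.134  0.3124] [[362.4, 192.1], [480.5, 253.6]]
1.1 [0.5897 0.134  0.3179] [[353.1, 191.8], [471.6, 253.8]]
1.15 [0.6007 0.134  0.3229] [[343.4, 192.2], [462.4, 254.8]]
```

View pics/p8.png

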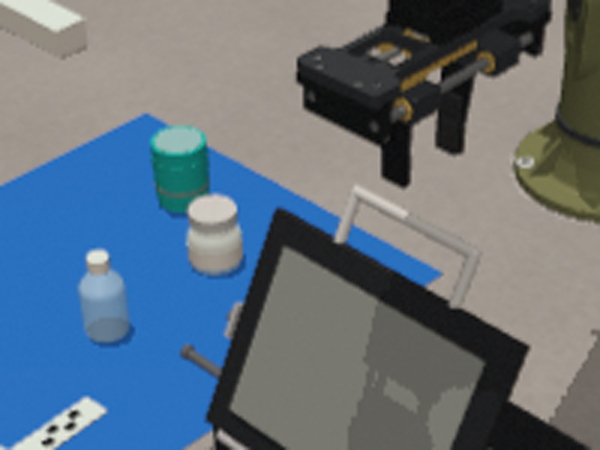

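The handle ends are at (357,190) and (477,253) in the crop, so θ≈1.075 and it is at rest. That puts the handle at x=0.584, z=0.315, and I descend and grip it.

send_rows --pt "50 -3 2 20 0 0 0" --pt "50 0 0 20 0 0 0" --pt "50 0 0 20 0 0 0" --pt "50 0 0 10 0 0 0" --pt "50 0 0 0 0 0 0" --pt "0 0 0 0 0 0 0" --pt "0 0 0 0 0 0 0" --pt "0 0 0 0 0 0 0" --pt "0 0 0 0 0 0 0" --pt "0 0 0 0 0 0 0" --grip_force 20

```text
time_s: 23.3
tool_pos: [0.5852, 0.1921, 0.3009]
tool_rot: [180.0, -0.0, 90.0]
force: [0.1, -0.1, 0.0]
grip_width: 0.018
```

Run:
```python
import numpy as np
def P(t): return np.array([-.242*np.cos(t)+.005*np.sin(t), .242*np.sin(t)+.005*np.cos(t)])*1000
p=np.array([P(t) for t in np.linspace(1.075,0,25)]); d=np.diff(np.round(p),axis=0); print(d.astype(int).tolist())
```

```text
[[-9, -5], [-10, -6], [-9, -6], [-8, -6], [-9, -7], [-8, -7], [-8, -7], [-7, -8], [-7, -8], [-7, -9], [-6, -9], [-6, -9], [-6, -9], [-5, -10], [-5, -9], [-4, -10], [-4, -11], [-3, -10], [-3, -10], [-2, -11], [-2, -11], [-2, -10], [-1, -11], [0, -11]]
```

send_rows --pt "20 0 0 3 0 0 0" --pt "0 0 0 0 0 0 0" --pt "0 0 0 0 0 0 0" --pt "0 0 0 0 0 0 0"

```text
time_s: 23.7
tool_pos: [0.585, 0.192, 0.2973]
tool_rot: [-180.0, 0.0, 90.0]
force: [0.8, -0.0, -1.8]
grip_width: 0.0093
```

Gripped. I lower it along the arc.

send_rows --pt "0 0 -9 5 0 0 0" --pt "0 0 -10 6 0 0 0" --pt "0 0 -9 6 0 0 0" --pt "0 0 -8 6 0 0 0" --pt "0 0 -9 7 0 0 0" --pt "0 0 -8 7 0 0 0" --pt "0 0 -8 7 0 0 0" --pt "0 0 -7 8 0 0 0" --pt "0 0 -7 8 0 0 0" --pt "0 0 -7 9 0 0 0" --pt "0 0 -6 9 0 0 0" --pt "0 0 -6 9 0 0 0"

```text
time_s: 24.9
tool_pos: [0.4899, 0.1928, 0.2098]
tool_rot: [-179.9, -0.0, 90.0]
force: [-2.1, 4.7, 1.9]
grip_width: 0.0095
```

send_rows --pt "0 0 -6 9 0 0 0" --pt "0 0 -5 10 0 0 0" --pt "0 0 -5 9 0 0 0" --pt "0 0 -4 10 0 0 0" --pt "0 0 -4 11 0 0 0" --pt "0 0 -3 10 0 0 0" --pt "0 0 -3 10 0 0 0" --pt "0 0 -2 10 0 0 0" --pt "0 0 -2 10 0 0 0" --pt "0 0 -2 8 0 0 0" --pt "0 0 -1 6 0 0 0" --pt "0 0 0 5 0 0 0"

```text
time_s: 26.1
tool_pos: [0.4536, 0.1929, 0.1018]
tool_rot: [180.0, -0.1, 90.0]
force: [-2.9, 5.4, 0.3]
grip_width: 0.0091
```

send_rows --pt "0 0 0 4 0 0 0" --pt "0 0 0 4 0 0 0" --pt "0 0 0 3 0 0 0" --pt "0 0 0 2 0 0 0" --pt "0 0 0 0 0 0 0"

```text
time_s: 26.6
tool_pos: [0.4526, 0.1928, 0.0883]
tool_rot: [-179.9, -0.0, 90.0]
force: [-1.9, 6.3, -2.8]
grip_width: 0.0091
```

send_rows --pt "0 0 0 1 0 0 0" --pt "0 0 0 1 0 0 0" --pt "0 0 0 1 0 0 0" --pt "0 0 0 0 0 0 0"

```text
time_s: 27.0
tool_pos: [0.4525, 0.1928, 0.0855]
tool_rot: [-179.9, -0.0, 90.0]
force: [-2.8, 6.5, -2.0]
grip_width: 0.0086
```

send_rows --pt "0 0 0 1 0 0 0" --pt "0 0 0 1 0 0 0" --pt "0 0 0 1 0 0 0" --pt "0 0 0 0 0 0 0"

```text
time_s: 27.4
tool_pos: [0.4524, 0.1928, 0.083]
tool_rot: [-179.9, -0.0, 90.0]
force: [-3.8, 5.5, 2.7]
grip_width: 0.0089
```

send_rows --pt "0 0 0 1 0 0 0" --pt "0 0 0 1 0 0 0" --pt "0 0 0 1 0 0 0" --pt "0 0 0 0 0 0 0"

```text
time_s: 27.8
tool_pos: [0.4525, 0.1929, 0.0823]
tool_rot: [-179.8, -0.1, 90.0]
force: [-10.2, 2.7, 20.4]
grip_width: 0.0088
```

Run:
```python
from h import *
print(env.get_obs()["force"])
b=env.read_camera("scene")[150:320,190:370,::-1]
cv2.imwrite("pics/p9.png",cv2.resize(b,None,fx=3.5,fy=3.5,interpolation=cv2.INTER_CUBIC))
```

```text
[-10.186    2.6628  20.3597]
```

View pics/p9.png

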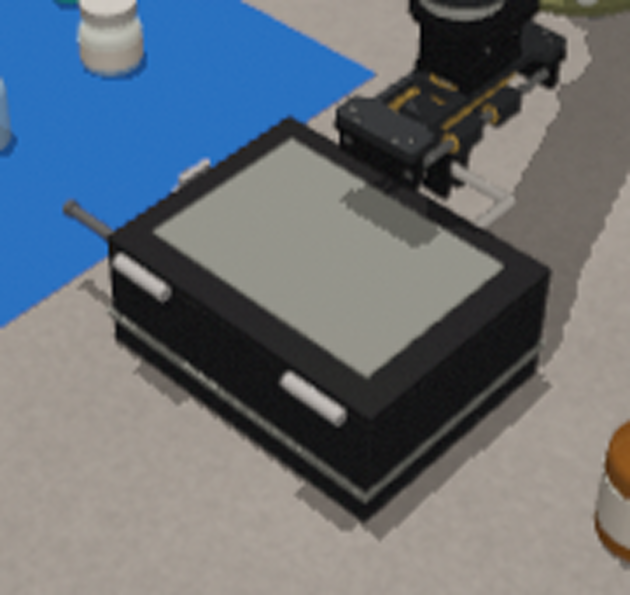

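The lid has reached a hard stop at 20 N and looks flush with the rim. I ease off, let go and back away.

send_rows --pt "0 0 0 -2 0 0 0" --pt "30 0 0 -1 0 0 0" --pt "30 0 0 0 0 0 0" --pt "30 0 0 0 0 0 0" --pt "30 0 0 -15 0 0 0" --pt "30 0 0 -25 0 0 0" --pt "30 0 0 -30 0 0 0" --pt "30 0 0 -40 0 0 0" --pt "30 -20 0 -30 0 0 0" --pt "30 -30 0 0 0 0 0" --pt "30 -30 0 0 0 0 0" --pt "30 0 0 0 0 0 0"

```text
time_s: 29.05
tool_pos: [0.4548, 0.1066, 0.2238]
tool_rot: [180.0, 0.1, 89.6]
force: [0.1, -0.1, -0.1]
grip_width: 0.03
```

Run:
```python
from h import *
o=env.get_obs();print(o["time_s"],o["tool_pos"],o["force"],o["grip_width"])
a=env.read_camera("top")[90:300,60:450,::-1]; b=env.read_camera("scene")[90:320,150:400,::-1]
f=lambda i:cv2.resize(i,(400,int(i.shape[0]*400/i.shape[1])),interpolation=cv2.INTER_CUBIC)
a,b=f(a),f(b); a=cv2.copyMakeBorder(a,0,b.shape[0]-a.shape[0],0,0,cv2.BORDER_CONSTANT)
cv2.imwrite("pics/p10.png",np.hstack([a,b]))
s0=cv2.imread("pics/scene0.png"); s1=env.read_camera("scene")[:,:,::-1]
d=cv2.absdiff(s0,s1).max(2); print("case diff px>40:",(d[240:310,200:400]>40).sum(), "handle row region:",(d[185:230,290:350]>40).sum())
```

```text
29.05 [0.4548 0.1066 0.2238] [ 0.0692 -0.1446 -0.1075] 0.029995741906354807
case diff px>40: 0 handle row region: 794
```

View pics/p10.png

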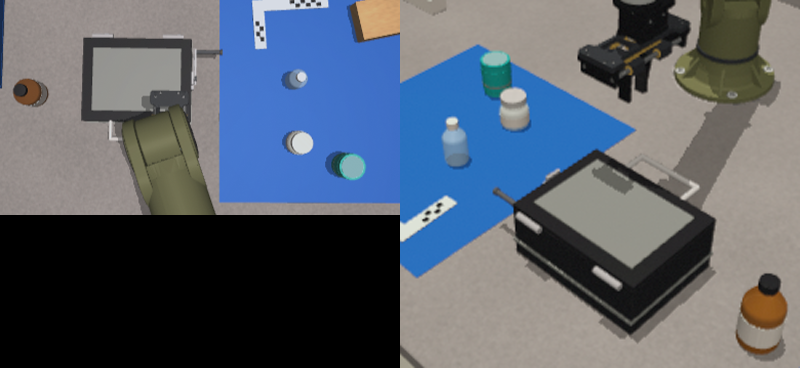

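The lid is shut: the handle corner is back at full-frame px (336,207), as at the start. The vial, jar, turquoise look-alike and reagent stand where they were, and nothing touches the gripper. I hand in.

```bash
python3 -c "
from cell import env
print(env.sign_off())"
```

```text
the job is handed in; nothing more can be done
None
```

The job is done and handed in at about 29 s of the 72 s allowed; the sign-off reports no verdict.

1. **Lid raised:** I lifted it by the handle to its stop. When I pulled back, the stay resisted at +8.7 N, and the camera showed the handle and thumb bar within about 1 px of their locked positions. I then let go and the stay held the lid.
2. **Lens placed:** The black lens went into the right-hand bay under light contact, with about 7 N upward at touch-down. The picture afterwards showed it upright. It stands about 30 mm forward of the bay's centre, because I kept the gripper body clear of the open lid.
3. **Stay broken:** I pushed the thumb bar with the closed fingers, using about 5 N. The lid then sagged about 16° to roughly 1.08 rad. That is more than the "few degrees" described, but it was at rest when I took the handle again.
4. **Lid lowered:** I held the handle the whole way down, to a firm stop at about 20 N, then released it.

**Last checks:** The handle is back at the pixel position it had at the start, and the part of the picture over the case's lower body is unchanged. A picture difference near the handle I put down to the gripper and its shadow. The vial, jar, turquoise look-alike and reagent look unmoved, and the gripper was clear with no force on it. The lens and flash unit cannot be seen with the lid shut; both looked right in the last picture before I lowered it.

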